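# Wedge up a board glue-up jig

### The job

The five strips of a cutting board stand on edge in the wedge-clamping jig for a dry fit, but the outermost one has been left standing off from the other four. Slide it up against them, keeping it upright, and only then lay the loose wedge flat in the gap between that strip and the two stop blocks, thin end first and straight side to the strip, and drive it in firmly until the whole row is closed up and stays clamped tight. Leave the offcut, the glue bottle and the mallet where they are.

Things in the scene. Friction and masses are not known exactly. Their poses are not given: they have to be found in the camera images.
- jig: wedge-clamping jig, screwed to the bench: a plywood board 260 (x) x 300 (y) x 18 mm; origin at the centre of its underside, z up, its top at z = 18. The strips stand on it in a row along x and are clamped towards +x; the wedge is driven towards -y. 'Jig frame' below is this one, in mm. Nothing is fixed on its top but the fence, the end stop and the two stop blocks. Wood friction 0.3 to 0.4
- block_near: stop block screwed to the jig's board, 40 (x) x 45 (y) x 36 mm high, where the wedge enters; origin on the board's top, at the middle of the foot of its +x face, which the wedge bears on: x = -74.75, y = 45 in the jig frame, turned +7.1 deg about z. The faces of both blocks lie on one slanting line x = -71 - (y - 15)/8
- block_far: the other stop block, same size, turn and origin: x = -59.75, y = -75 in the jig frame. Between the two blocks the board is open for about 75 mm
- end_stop: cross batten 112 (x) x 22 (y) x 36 mm high on the jig's board, at the strips' -y ends: keeps the wedge from dragging them along. Origin at the centre of its underside; its face towards the strips is at y = -120, from x = -22 to 90, in the jig frame
- fence: straight fixed batten 35 x 260 x 42 mm high on the board of the jig; origin at the centre of its underside; its inner face, which the row bears on, is at x = +90 mm in the jig's frame
- bay (a point): point on the top of the jig's board (z = 18 in the jig's frame) in the open bay between the two stop blocks, at x = -75, y = -15 of the jig's frame; axes as the jig's. From here the outermost strip can be reached near the middle of its length
- wedge_seat (a point): point on the top of the jig's board where the wedge's origin comes to lie when the row is fully closed (x = -50.5, y = +15 in the jig's frame); axes as the jig's. The wedge jams within about 15 mm of it along y
- strip_a: hardwood strip standing on edge, 24 (x) x 185 (y) x 55 mm high, about 0.17 kg, axes about as the jig's; origin at the centre of its underside; the one next to the fence. When the row is closed tight the strips' origins are at x = 78, 54, 30, 6 and -18 in the jig's frame
- strip_b: as strip_a, second in the row
- strip_c: as strip_a, third in the row
- strip_d: as strip_a, fourth in the row
- strip_e: as strip_a, the outermost (fifth), next to the stop blocks; it starts 9 to 17 mm clear of strip_d, turned up to 3 deg, and tips if pushed near its top
- wedge: loose hardwood wedge lying flat, 210 (y) x 40 mm high, about 0.22 kg. From above one long side is straight, the other tapers 1 in 8: 28 mm thick at the thin end (-y), 41 mid, 54 at the thick end (+y). Origin under mid length; the straight face (x = +20.5) goes against the strip, the tapered face (x = -20.5 at mid length) against the blocks. A firm push of about 20 N jams it
- offcut: plain rectangular hardwood offcut 40 x 120 x 40 mm, no taper, lying flat near the wedge (the two may have changed places); not needed; origin at the centre of its underside, long axis y
- glue_bottle: white glue bottle standing behind the jig, 64 mm across, 185 high; leave alone; origin at the centre of its foot
- mallet: wooden mallet lying at the right, head 75 x 115 x 65 mm, 310 mm long along x; leave alone; origin on the bench under the handle, 130 mm from the head's centre, which is at +x

How it is judged:
On the way:
1. the stray strip stands upright against the other four (gap under 2.5 mm), with the wedge not yet in the gap (x of strip_e in the frame of strip_d above -0.0265 m and angle between the x axis of strip_e and the x axis of strip_d, either way round below 0.03 rad and angle between strip_e's own z axis and vertical below 0.06 rad and horizontal distance between wedge and wedge_seat above 0.11 m), for 0.2 s.
At the end, for the whole second after the job is handed in: all five strips upright (3 deg), row closed within 2.5 mm in all, wedge flat on the board, within 35 mm of its seat and square in the gap (2.3 deg), and still clamped with the robot away: over 6 N between wedge and outer strip, over 4 N between row and fence; all at rest (contact force between wedge and strip_e above 6 N and contact force between strip_a and fence above 4 N and x of strip_a in the frame of jig above 0.0765 m and x of strip_e in the frame of jig above -0.0205 m and z of wedge in the frame of jig below 0.022 m and angle between wedge's own z axis and vertical below 0.04 rad and horizontal distance between wedge and wedge_seat below 0.035 m and angle between the y axis of wedge and the y axis of jig, either way round below 0.04 rad and angle between each of strip_a, strip_b, strip_c, strip_d, strip_e's own z axis and vertical below 0.05 rad and linear speed of wedge below 0.01 m/s); the robot touches nothing.
It fails at once if a strip is toppled or lifted off edge (leaning over 20 degrees) (angle between any of strip_a, strip_b, strip_c, strip_d, strip_e's own z axis and vertical above 0.35 rad).
It fails at once if the offcut, the glue bottle or the mallet is shoved or knocked over (moved over 30 mm) (distance of any of offcut, glue_bottle, mallet from where it was at the start of the episode above 0.03 m).
It also fails if it takes over 69 s, if anything falls off the work surface, if the arm or the gripper's body presses on something with over 40 N, if the wrist force passes 120 N, or if a joint passes its speed limit or range.

### The arm

A 6-joint arm with a two-finger parallel gripper is mounted at the origin on the work surface. World frame = base frame: x ahead of the robot, y to its left, z up, the work surface at z = 0. Lengths are in m, angles in rad, forces in N, time in s.
With the tool pointing down it reaches from about 0.325 to 0.775 m from the base axis. Payload 5.5 kg.
Tool frame: the origin (TCP) lies between the finger pads; the fingertips stand 8 mm ahead of it and the grasp point (between the pads) lies 11 mm behind it (tcp_to_tips is the distance from the TCP to the fingertips, in m); z points along the fingers, y is the line along which they close (so a half turn about z gives the same grasp; the last joint's range is limited). The gripper opens to 88 mm and grips with 3 to 60 N. Pads are 20 mm wide; open, the fingers measure 115 mm over their backs; the gripper's body (75 mm by 178 mm) begins 61 mm behind the grasp point.
Start: joints at [-1.17, 0.091, 1.231, -0, 1.82, -0.057], TCP at [0.265, -0.538, 0.231] pointing down, gripper open.
Joint ranges: [-2.87, 2.87], [-0.86, 2.18], [0.17, 2.46], [-1.51, 4.65], [0.06, 2.69], [-2.65, 2.65]. Speed limits (rad/s): [2.57, 2.57, 3.01, 3.14, 3.14, 3.14].

### API

Orientations are given as a unit quaternion [w, x, y, z].
In Python, from bench import * gives the robot as it stands. Calls block until the motion is done:
- move_to(position, orientation): joint-space move of the TCP to a pose.
- move_l(position, speed=0.15, orientation=None): straight line of the TCP; orientation=None keeps the orientation; speed is the mean speed in m/s.
- movej(angles): joint-space move.
- gripper_open() and close(): open the fingers fully, or close them until they stop; the grip force is fixed at half the most.
- hold(seconds).
- inverse_kinematics(position, orientation): joint angles nearest the present ones, or None.
- state(): the state.
- get_image(name): name is "scene" or "top"; returns a dict with "frame" (420x560x3 uint8, blue, green, red), "depth" (420x560 float32, m along the optical axis (not along the pixel's ray), 0 where there is no reading), "camera_matrix" (3x3 intrinsics, pixels), "view" (4x4, takes a point from world to camera coordinates). Camera axes: x right, y up, looking along -z (the intrinsics and any distortion apply to the point x, -y, -z); pixel columns grow to the right and rows downward; lengths in m; the calibration is good to about 2 mm. A picture is of the moment at which its call begins.
A pose or a line that the arm cannot do raises IKError and nothing moves.
- job_done(): hands the job in; it is judged then, once.
The state is a dict: "time": time; "joint_pos": joint angles; "dq": joint speeds; "joint_torque": joint torques, N m; "ee_pos": TCP position; "ee_rot": TCP orientation; "ft_force": force on the tool from outside, world axes, zero at the start; "moment": the same for the moment, N m; "finger_gap": finger opening in m; "finger_force": force on a finger pad.
Only numpy, scipy, OpenCV 4.12 (cv2) and the standard library are available. Lean on these libraries where they do the work, as an engineer would, in place of code of your own. Each camera call takes 0.05 s, during which the arm holds its last target. There are 200 camera calls.

## Working session

There is one attempt and no reset: what is moved stays moved. The work goes in short steps, each a Python script; the robot and the scene stay as the last script left them, time stands still between calls to the robot, and variables do not carry over. Pictures are saved under pics/ and viewed, at most 10 in all, crops included, and the job is handed in when it is done.

```bash
mkdir -p pics; ls
cat > h.py <<'E'
from bench import *
import numpy as np, cv2
def cloud(im):
    K=np.array(im["camera_matrix"]);V=np.array(im["view"]);d=im["depth"]
    v,u=np.mgrid[0:d.shape[0],0:d.shape[1]]
    x=(u-K[0,2])/K[0,0]*d; y=(v-K[1,2])/K[1,1]*d
    P=np.stack([x,-y,-d,np.ones_like(d)],-1)@np.linalg.inv(V).T
    P=P[...,:3]; P[d<=0]=np.nan
    return P
E
python3 - <<'E'
from h import *
for n in("top","scene"):
    im=get_image(n); cv2.imwrite(f"pics/{n}0.png",im["frame"]); np.savez(f"{n}0.npz",P=cloud(im),f=im["frame"])
    V=np.array(im["view"]);print(n,np.linalg.inv(V)[:3].round(3),im["camera_matrix"],[k for k in im])
s=state();print(s)
E
```

```text
pics
top [[ 1.900e-02  9.880e-01 -1.530e-01  4.300e-01]
 [-1.000e+00  1.900e-02 -3.000e-03 -1.090e-01]
 [-1.000e-03  1.530e-01  9.880e-01  1.153e+00]] [[501.4704643    0.         283.83981771]
 [  0.         501.4704643  211.85973822]
 [  0.           0.           1.        ]] ['frame', 'depth', 'camera_matrix', 'view']
scene [[ 0.123 -0.649  0.751  1.489]
 [ 0.992  0.067 -0.105 -0.234]
 [ 0.018  0.758  0.652  0.827]] [[498.63558585   0.         282.257507  ]
 [  0.         498.63558585 208.90957647]
 [  0.           0.           1.        ]] ['frame', 'depth', 'camera_matrix', 'view']
{'time': 0.1, 'joint_pos': array([-1.16970524e+00,  9.17906044e-02,  1.23178017e+00, -1.27188348e-05,
        1.81981058e+00, -5.66887143e-02]), 'dq': array([-7.32853480e-04, -4.54141826e-05, -2.56105498e-03,  8.60390490e-04,
        7.50975423e-04,  4.13595711e-04]), 'joint_torque': array([ 7.79061174e-04, -4.47855628e+01, -4.07571137e+01,  6.99597923e-02,
        2.84328300e-02, -9.90740887e-05]), 'ee_pos': array([ 0.26507305, -0.53798021,  0.22960743]), 'ee_rot': array([-8.80066673e-04,  9.73918838e-01,  2.26894904e-01, -1.59321687e-04]), 'ft_force': array([ 0.44721228,  0.26874009, -1.19814907]), 'moment': array([-0.01660169,  0.02873561, -0.01825165]), 'finger_force': 0.0, 'finger_gap': 0.08803520833974206}
```

View pics/top0.png

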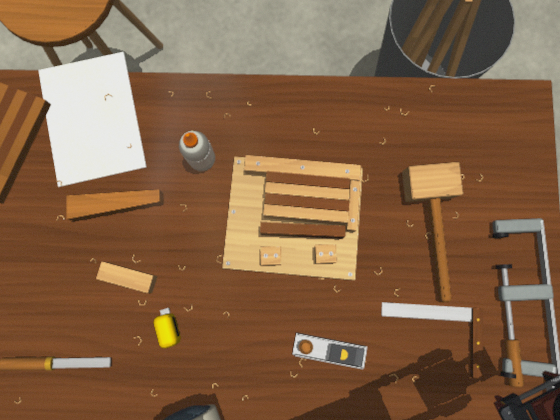

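View pics/scene0.png

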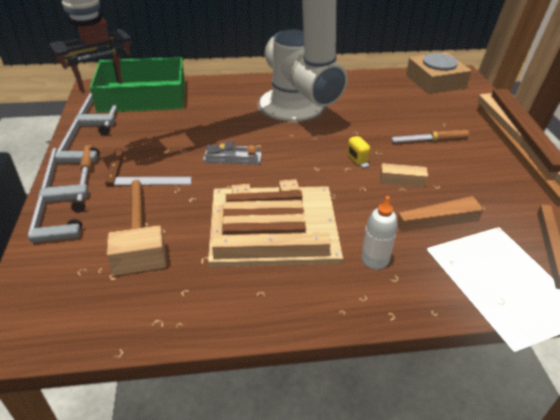

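The top view shows the jig at about (293,218), with world +x up and +y left. The stray dark strip is at (302,230), the wedge at (113,203) with its thick end on the left, and the offcut at (125,278). Next I measure by height bands.

Run:
```python
from h import *
d=np.load("top0.npz");P=d["P"];f=d["f"]
z=P[...,2]
print("bench z",np.nanmedian(z[300:340,200:280]), "std",np.nanstd(z[225:245,170:215]))
def rects(lo,hi,roi,minA=60):
    m=((z>lo)&(z<hi)).astype(np.uint8); k=np.zeros_like(m);k[roi[1]:roi[3],roi[0]:roi[2]]=1;m*=k
    m=cv2.morphologyEx(m,cv2.MORPH_OPEN,np.ones((3,3)))
    n,l,st,c=cv2.connectedComponentsWithStats(m)
    for i in range(1,n):
        if st[i,4]<minA: continue
        q=P[l==i]; r=cv2.minAreaRect((q[:,:2]*1000).astype(np.float32))
        print(lo,"px",c[i].round(0),"n",st[i,4],"z",np.median(q[:,2]).round(4),"rect mm",np.round(r[0],1),np.round(r[1],1),round(r[2],1))
roi=(215,145,375,290)
rects(.010,.026,roi,200); rects(.048,.0665,roi); rects(.0665,.09,roi)
rects(.03,.05,(50,180,170,225)); rects(.03,.05,(90,255,160,300))
big=cv2.resize(f[145:290,215:375],None,fx=5,fy=4.13,interpolation=cv2.INTER_CUBIC)[:,:800];cv2.imwrite("pics/c1.png",cv2.resize(f[145:290,215:375],(662,600),interpolation=cv2.INTER_CUBIC))
# wedge outline
m=((z>.03)&(z<.05)).astype(np.uint8);m[:180]=0;m[225:]=0;m[:,:50]=0;m[:,170:]=0
c=max(cv2.findContours(m,0,1)[0],key=cv2.contourArea);a=cv2.approxPolyDP(c,3,True)[:,0];print([(tuple(p),(P[p[1],p[0]]*1000).round(0)) for p in a])
```

```text
bench z 0.0007830504213517386 std 0.00215779204340463
0.01 px [276. 236.] n 6678 z 0.0187 rect mm [ 596.2 -125.7] [300.2 261. ] 85.9
0.048 px [313. 175.] n 2173 z 0.0597 rect mm [ 646.5 -140.5] [262.4 147.5] 85.9
0.048 px [325. 253.] n 384 z 0.0543 rect mm [ 510.9 -197.1] [40.2 44.1] 0.8
0.048 px [270. 255.] n 380 z 0.0549 rect mm [504.3 -76.6] [39.6 44. ] 1.4
0.0665 px [306. 196.] n 3721 z 0.0734 rect mm [ 633.7 -154. ] [186.  99.] 85.9
0.0665 px [302. 229.] n 952 z 0.0735 rect mm [ 561.7 -145.5] [183.9  24.6] 88.5
0.03 px [108. 202.] n 1766 z 0.0409 rect mm [616.2 281.4] [ 53.4 211.7] 6.0
0.03 px [124. 277.] n 1022 z 0.0411 rect mm [451.6 244.3] [122.1  40.1] 76.0
[((np.int32(159), np.int32(190)), array([648., 179.,  35.])), ((np.int32(66), np.int32(195)), array([631., 387.,  41.])), ((np.int32(66), np.int32(218)), array([579., 382.,  42.])), ((np.int32(157), np.int32(202)), array([621., 183.,  33.]))]
```

View pics/c1.png

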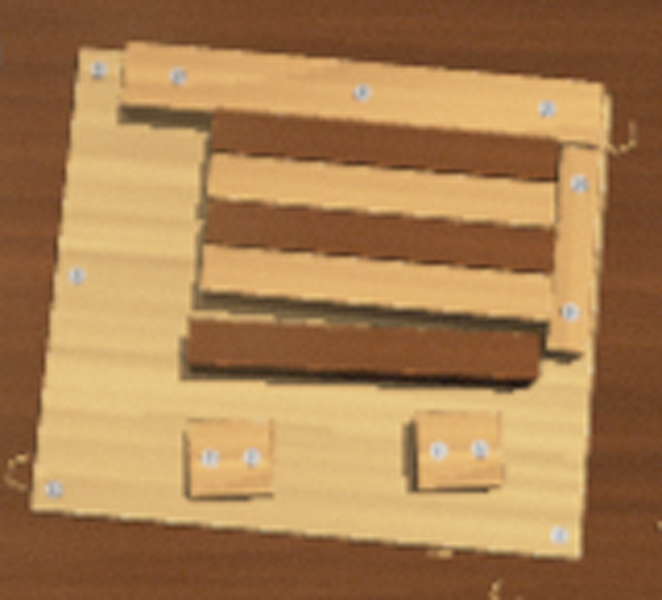

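The depth agrees with the sizes given: jig centre (596.2, -125.7), yaw -4.1°, and both blocks lie within 0.6 mm of the prediction. strip_e stands about 13 mm off. The straight side of the wedge faces +x and its thick end +y. I push the strip now.

```bash
cat >> h.py <<'E'
JY=np.radians(-4.1); JO=np.array([.5962,-.1257])
def rot(a): return np.array([[np.cos(a),-np.sin(a)],[np.sin(a),np.cos(a)]])
def J(x,y,z): return np.r_[JO+rot(JY)@np.array([x,y])/1000,z]     # jig mm -> world, z world m
def toJ(p): return rot(JY).T@(np.asarray(p)[:2]-JO)*1000
def Q(a): return np.array([0,np.cos(a/2),np.sin(a/2),0])            # tool down, tool x at yaw a
def comp(P,lo,hi,roi,minA=60):
    z=P[...,2];m=np.zeros(z.shape,np.uint8);s=np.s_[roi[1]:roi[3],roi[0]:roi[2]]
    m[s]=((z>lo)&(z<hi))[s];m=cv2.morphologyEx(m,cv2.MORPH_OPEN,np.ones((3,3)))
    n,l,st,c=cv2.connectedComponentsWithStats(m)
    return [P[l==i] for i in range(1,n) if st[i,4]>=minA]
def wedge_sides(q):
    """q Nx3 top points of wedge; returns lines x=a*y+b of both long sides, and y ends"""
    y=q[:,1];lo,hi=y.min(),y.max();out=[]
    bins=np.linspace(lo+.02,hi-.02,22);
    for f in(np.max,np.min):
        xs=[f(q[(y>=a)&(y<b),0]) for a,b in zip(bins[:-1],bins[1:])]
        out.append(np.polyfit((bins[:-1]+bins[1:])/2,xs,1))
    return out,lo,hi
E
python3 - <<'E'
from h import *
P=np.load("top0.npz")["P"]
w=comp(P,.03,.05,(50,180,170,225))[0];s,lo,hi=wedge_sides(w)
print("wedge sides deg",[np.degrees(np.arctan(-a[0])).round(2) for a in s],"x at mid",[np.polyval(a,(lo+hi)/2).round(4) for a in s],lo,hi)
b=comp(P,.06,.25,(170,120,220,180));print("bottle",[(q[:,:2].min(0),q[:,:2].max(0),q[:,2].max()) for q in b])
q=Q(JY)
close()
move_to(J(-72,-22,.16),q); move_l(J(-72,-22,.033),.15)
f0=state()["ft_force"]; d=rot(JY)@[1,0]
x=-72.
move_l(J(-57,-22,.033),.1)
for x in np.arange(-56,-35,1.):
    move_l(J(x,-22,.033),.03); F=(state()["ft_force"]-f0)[:2]@d
    print(x,round(F,1),end="; ")
    if F<-9: break
print(state()["time"],toJ(state()["ee_pos"]))
E
```

```text
wedge sides deg [np.float64(5.06), np.float64(12.01)] x at mid [np.float64(0.6404), np.float64(0.5989)] 0.17672435628688282 0.38712057154322554
bottle [(array([0.70013457, 0.05929896]), array([0.76483623, 0.12137727]), np.float64(0.18724972681286067))]
-56.0 0.6; -55.0 -0.2; -54.0 -0.7; -53.0 -0.2; -52.0 -1.1; -51.0 -0.9; -50.0 -0.0; -49.0 -1.2; -48.0 -1.1; -47.0 -0.5; -46.0 -0.8; -45.0 -0.6; -44.0 -0.9; -43.0 -1.1; -42.0 -1.4; -41.0 -2.4; -40.0 -4.5; -39.0 -10.9; 8.9833 [-40.45015309 -22.03779086]
```

```bash
cat >> h.py <<'E'
def wedge_pose(w):
    s,lo,hi=wedge_sides(w);psi=np.arctan(-s[0][0]);R=rot(psi)
    l=w[:,:2]@R            # coords along wedge x,y
    p=np.array([np.polyval(s[0],(lo+hi)/2),(lo+hi)/2])@R
    ym=(np.percentile(l[:,1],.3)+np.percentile(l[:,1],99.7))/2
    return R@np.array([p[0]-.0205,ym]),psi,np.ptp(l[:,1])
def strips(P,roi=(215,145,375,290)):
    for q in comp(P,.0665,.09,roi):
        r=cv2.minAreaRect((q[:,:2]*1000).astype(np.float32))
        print("strip",toJ(np.array(r[0])/1000).round(1),np.round(r[1],1),round(r[2],1),np.median(q[:,2]).round(4))
E
python3 - <<'E'
from h import *
q=Q(JY)
move_l(J(-70,-22,.033),.12); move_l(J(-72,-22,.16),.25)
gripper_open()
P0=np.load("top0.npz")["P"]; o,psi,L=wedge_pose(comp(P0,.03,.05,(50,180,170,225))[0]); print("wedge",o,np.degrees(psi),L)
qw=Q(psi+np.pi/2)
move_to(np.r_[o,.16],qw)
im=get_image("top");P=cloud(im);strips(P);cv2.imwrite("pics/top1.png",im["frame"])
print(state()["time"])
E
```

```text
wedge [0.61987153 0.28151788] 5.0607218828672 0.21106719622462472
strip [ 29.5 -24.2] [188.5 121. ] 86.3 0.0734
13.075
```

View pics/top1.png

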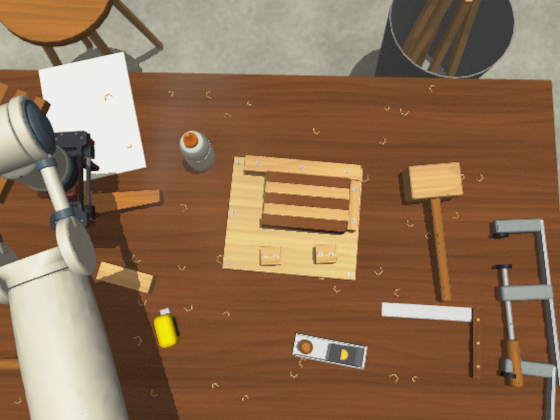

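The row is flush: the dark strip at (304,225) touches its neighbour, 121 mm over the five. The wedge is clear at the hand, so I grasp it and slide it into the gap.

Run:
```python
from h import *
P0=np.load("top0.npz")["P"]; o,psi,L=wedge_pose(comp(P0,.03,.05,(50,180,170,225))[0])
move_l(np.r_[o,.018],.15); close(); s=state();print("gap",s["finger_gap"],s["finger_force"],s["ee_pos"])
move_l(np.r_[o,.15],.2); print("gap",state()["finger_gap"])
q=Q(JY+np.pi/2)
X=-54.5
move_to(np.r_[.50,.16,.16],q)
move_to(J(X,190,.12),q); 
im=get_image("top");cv2.imwrite("pics/top2.png",im["frame"]);np.savez("top2.npz",P=cloud(im))
im2=get_image("scene");cv2.imwrite("pics/sc2.png",im2["frame"])
w=comp(cloud(im),.125,.16,(100,150,330,300),30)
for c in w: print(toJ(c[:,:2].min(0)),toJ(c[:,:2].max(0)),len(c),c[:,2].mean())
print(state()["time"])
```

```text
gap 0.04201515513136823 29.579439321532845 [0.61992658 0.28152322 0.01797946]
gap 0.041581431307090064
[ 94.95546299 205.98034168] [102.56873413 242.28479271] 95 0.13421900288930486
[-66.0605337   82.78923517] [-35.16477633 175.89704793] 744 0.14091423064708694
[-85.08399793 258.17266006] [-66.78463307 295.48618233] 166 0.14106308535190773
17.1083
```

View pics/top2.png

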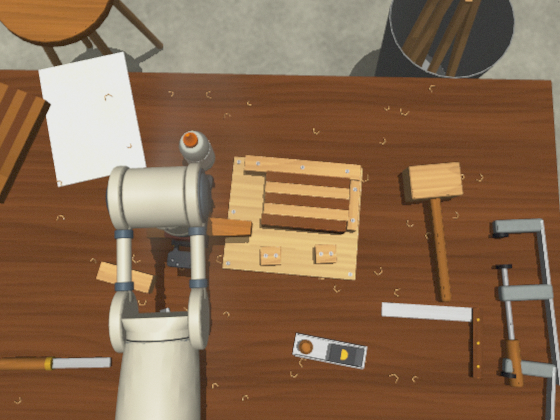

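View pics/sc2.png

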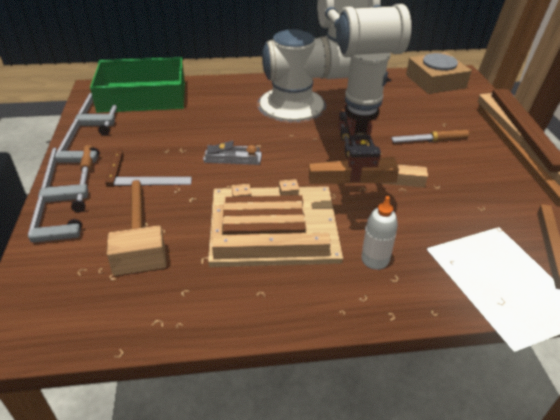

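Run:
```python
from h import *
P=np.load("top2.npz")["P"]
c=max(comp(P,.125,.16,(100,150,330,300),30),key=len)
j=np.array([toJ(p) for p in c]); e=np.arange(88,172,6.)
for f in(np.max,np.min):
    xs=[f(j[(j[:,1]>=a)&(j[:,1]<a+6),0]) for a in e]; k=np.polyfit(e+3,xs,1);print("side deg",np.degrees(np.arctan(-k[0])).round(2),"x at 85,190",np.polyval(k,[85,190]).round(1))
print("thin end",np.percentile(j[:,1],1), "z by y",np.polyfit(j[:,1],c[:,2]*1000,1))
```

```text
side deg -0.33 x at 85,190 [-35.3 -34.7]
side deg 6.56 x at 85,190 [-62.8 -74.9]
thin end 85.10593403500816 z by y [1.68131261e-02 1.38715659e+02]
```

The held wedge is aligned within 1 mm and 0.5° and is nearly level, so I slide it in.

Run:
```python
from h import *
X=-54
move_l(J(X,190,.0395),.12); f0=state()["ft_force"]
for y in (160,140,120,105,92):
    move_l(J(X,y,.0395),.1); print(y,(state()["ft_force"]-f0).round(1))
move_l(J(X,92,.0368),.05); print((state()["ft_force"]-f0).round(1))
gripper_open(); move_l(J(X,92,.15),.2); 
q=Q(JY+np.pi/2)
close(); move_to(J(X-2,240,.15),q)
im=get_image("top");P=cloud(im);strips(P);cv2.imwrite("pics/top3.png",im["frame"][130:310,130:390])
np.savez("top3.npz",P=P)
for w in comp(P,.051,.0655,(130,150,330,300)): print(toJ(w[:,:2].mean(0)).round(1),len(w),w[:,2].mean())
print(state()["time"])
```

```text
160 [-1.   0.9 -0.1]
140 [-0.   1.   0.5]
120 [-0.1  0.3  0.4]
105 [-0.8  1.8  0.2]
92 [-0.4  1.3  0.3]
[-0.8  0.9  0.9]
strip [ 29.8 -24.2] [188.1 121.4] 86.0 0.0735
[107.5  26.5] 1219 0.06047319267983629
[-55.8 103.2] 1792 0.05857394854266673
[-81.3 -71. ] 251 0.054455553571476745
[-95.9  42.3] 347 0.05478435519482267
23.5167
```

View pics/top3.png

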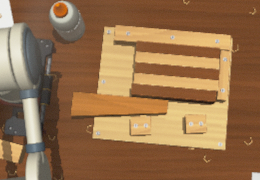

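The wedge lies flat in the mouth of the gap, straight side to the strip, at about (120,103) in the crop. Now I drive it from the thick end.

Run:
```python
from h import *
move_l(J(-56,240,.034),.15); f0=state()["ft_force"]; d=rot(JY)@[0,1]
move_l(J(-56,212,.034),.1)
def go(y,v):
    move_l(J(-56+4*min(1,max(0,(212-y)/80)),y,.034),v); F=state()["ft_force"]-f0; return F[:2]@d,F
y=212
while y>110:
    y-= 6 if y>150 else 1.5
    F,v=go(y,.08 if y>150 else .04); print(y,round(F,1),v.round(0)[[0,2]],end="; ")
    if F>28: break
hold(.3); print(state()["ft_force"]-f0, toJ(state()["ee_pos"]),state()["time"])
```

```text
206 0.7 [1. 0.]; 200 1.3 [1. 1.]; 194 1.5 [0. 0.]; 188 0.9 [1. 0.]; 182 0.2 [1. 0.]; 176 1.0 [0. 0.]; 170 0.7 [-0.  0.]; 164 1.2 [-0.  0.]; 158 1.3 [1. 0.]; 152 1.4 [1. 1.]; 146 0.4 [1. 0.]; 144.5 0.9 [-0.  1.]; 143.0 0.5 [1. 1.]; 141.5 1.5 [1. 0.]; 140.0 0.7 [ 0. -0.]; 138.5 1.5 [1. 1.]; 137.0 1.1 [0. 1.]; 135.5 1.1 [-0.  1.]; 134.0 0.8 [-0.  1.]; 132.5 1.7 [-1. -0.]; 131.0 0.9 [1. 0.]; 129.5 5.9 [1. 1.]; 128.0 10.6 [1. 0.]; 126.5 15.4 [1. 0.]; 125.0 19.6 [ 2. -0.]; 123.5 23.8 [3. 0.]; 122.0 29.5 [2. 1.]; [ 2.24256871 29.38738188  0.81497391] [-52.0238301  130.03007133] 31.975
```

Run:
```python
from h import *
move_l(J(-52,160,.034),.1); move_l(J(-52,190,.2),.2); move_to(J(-60,290,.25),Q(JY+np.pi/2))
im=get_image("top");P=cloud(im);strips(P)
cv2.imwrite("pics/top4.png",cv2.resize(im["frame"][130:310,130:390],(780,540)))
m=max([w for w in comp(P,.052,.0655,(190,195,330,270))],key=len,default=None)
j=np.array([toJ(p) for p in m]); j=j[(j[:,0]<-20)&(j[:,0]>-95)]; print("wedge y range",np.percentile(j[:,1],[1,99]),"z",np.median(m[:,2]))
j2=P[(P[...,2]>.05)&(P[...,2]<.066)]; j2=np.array([toJ(p) for p in j2]); k=(j2[:,1]>75)&(j2[:,1]<115)&(abs(j2[:,0]+52)<45)
for f in(np.max,np.min):
    e=np.arange(75,115,5.);xs=[f(j2[k&(j2[:,1]>=a)&(j2[:,1]<a+5),0]) for a in e];p=np.polyfit(e+2.5,xs,1);print(np.degrees(np.arctan(-p[0])),np.polyval(p,95))
print(state()["time"])
```

```text
strip [ 29.4 -24.4] [187.7 120.9] 85.8 0.0735
wedge y range [-84.02355862 117.42351839] z 0.05804173401594748
-0.8430308342193694 -31.515294270646184
7.290997986473279 -81.21556784300726
34.075
```

View pics/top4.png

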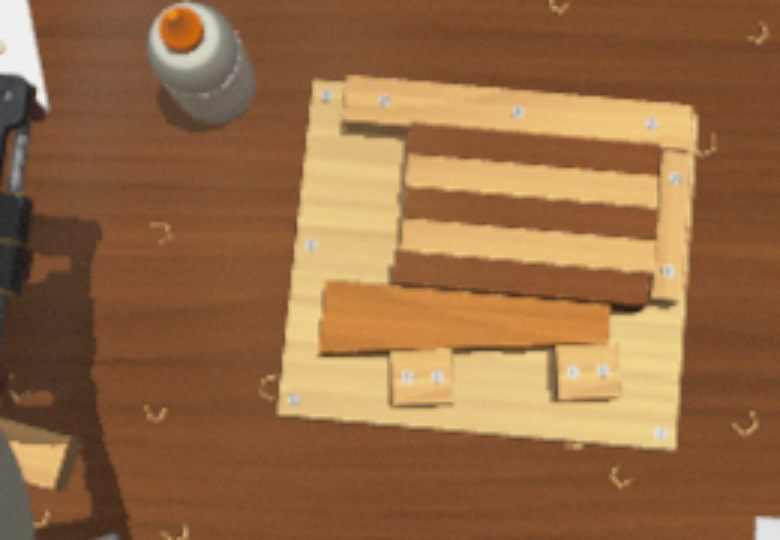

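The wedge (about (465,320)) is flat against both blocks and strip_e, its thick end at jig y ≈ 118 to 120. The row is flush at 120.9 mm, the strips stand upright, and the robot is clear.

```bash
python3 -c "
from h import *
print(job_done())"
```

```text
the job is handed in; nothing more can be done
None
```

I slid the stray strip up against the other four, then drove the wedge in to about 29 N so it jams at its seat with the row closed (120.9 mm over the five strips), and handed the job in at about 34 s; no verdict came back, and I inferred the clamp force from the push rather than measuring it.

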